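Post a failed bearing ring into the locked reject box

ROBOT

A 6-joint arm with a two-finger parallel gripper is mounted at the origin on the work surface; the furniture and walls round the work are solid. World frame = base frame: x ahead of the robot, y to its left, z up, the work surface at z = 0. Lengths are in m, angles in rad, forces in N, time in s.
With the tool pointing down it reaches from about 0.35 to 0.975 m from the base axis. Payload 4.9 kg.
Tool frame: the origin (TCP) lies between the finger pads; the fingertips stand 17 mm ahead of it and the grasp point (between the pads) lies 2 mm behind it (manip.nose_length is the distance from the TCP to the fingertips, in m); z points along the fingers, y is the line along which they close (so a half turn about z gives the same grasp; the last joint's range is limited). The gripper opens to 85 mm and grips with 20 to 120 N. Pads are 22 mm wide; open, the fingers measure 114 mm over their backs; the gripper's body (76 mm by 85 mm) begins 54 mm behind the grasp point. The pads swing forward as they close: fully open they stand 13 mm farther back than shut.
Start: joints at [1.197, 0.053, 1.613, -0, 1.476, -0.119], TCP at [0.158, 0.605, 0.248] pointing down, gripper open.
Joint ranges: [-3.01, 3.01], [-1.01, 2.22], [0.06, 2.58], [-1.02, 4.17], [0.09, 2.62], [-3.14, 3.14]. Speed limits (rad/s): [2.57, 2.57, 3.14, 3.14, 3.14, 3.14].

INTERFACE

Orientations are given as a unit quaternion [w, x, y, z].
In Python, from plant import manip gives the robot as it stands. The module is installed in compiled form; this text tells all that it offers.
- The arm moves only by the tool apply_moves, never from a script. Its argument "moves" is a list of rows, each a list of 3 entries, a list of its own where there are three numbers: the turn, a rotation vector about the tool's x, y, z in rad, then the shift along the tool's x, y, z in cm, then the closure, from -1 (fully open) to 1 (shut), so that 0 is half open. A call has 1 to 20 rows; each row is the pose to reach, as a shift and turn from the pose commanded when the call began, along the tool's axes at that moment; what a row does not reach only later rows make up. A row lasts 1/10 s, in which the tool goes at most 50 mm and 8.59 degrees, less where a joint would pass 70% of its speed; a pose out of reach is approached as far as the arm can. A call with a gripper value outside its range is refused whole. The fingers move at their own pace and stop on an object; the grip force is fixed at half the most. Time passes only in rows, so rows that repeat a pose let the fingers close. It gives the time, the measured TCP pose, the force, the opening and the grip force at its end, in the units of the state.
- manip.state(): the state, without advancing time (a new reading comes with each control period).
- manip.grab_frame(name): name is "side" or "top" or "wrist"; returns a dict with "image" (480x640x3 uint8, red, green, blue), "K" (3x3 intrinsics, pixels), "rvec" (rotation vector, rad) and "tvec" (3), from world to camera coordinates, as OpenCV has them. Camera axes: x right, y down, z forward; pixel columns grow to the right and rows downward; lengths in m; the calibration is good to about 2 mm. A picture is of the moment at which its call begins. There is no depth.
- manip.job_done(): hands the job in; it is judged then, once.
Trained networks look in a picture, given as the dict that the camera call returned (one of the last four; its "shot" number tells which), for a name from the list of things; names that differ only in an ending like _2 or _b are one class to them, and where a whole thing is asked for, a point or a joint stands for the part that bears it (a point fixed in the world has none). Each returns a list of dicts, best first, with "score" (0 to 1); they miss things now and then, are a little off and sometimes report something else, mostly with a low value. They report only what shows in the picture. A call takes as long as a camera call. They do not tell look-alikes from the thing itself.
- manip.look_for(picture, label): "location" ([x, y, z] in m, in the coordinates of the camera as it stood for that picture, good to about 4 mm: the middle of the surface that is visible of it).
- manip.silhouettes(picture, label): "pixels" (480x640 bool, what is visible of it).
- manip.spot_point(picture, label): "location" ([x, y, z] in m, in the coordinates of the camera as it stood for that picture, good to about 4 mm: a listed point, or the origin of a listed thing).
The state is a dict: "time": time; "joint_pos": joint angles; "joint_vel": joint speeds; "joint_efforts": joint torques, N m; "tool_pos": TCP position; "tool_rot": TCP orientation; "contact_force": force on the tool from outside, world axes, zero at the start; "ft_torque": the same for the moment, N m; "gripper_width": opening from 0.0 (shut) to 1.0 (fully open); "grasp_force": force on a finger pad.
Only numpy, scipy, OpenCV 4.12 (cv2) and the standard library are available. Lean on these libraries where they do the work, as an engineer would, in place of code of your own. Each camera call takes 0.05 s, during which the arm holds its last target. There are 200 camera calls.

TASK

The larger of the two bearing rings standing on edge in the V-rail has failed inspection: take it and post it on edge through the slot in the top of the locked reject box, pushing it down past the sprung rollers under the slot until it drops inside. The slot plate sits some millimetres off the middle of the box, so feel for the slot, and never force the ring or press hard on the box. Leave the smaller setting ring standing where it is in the V-rail.

Things in the scene. Friction and masses are not known exactly. Their poses are not given: they have to be found in the camera images.
- reject_ring_center (a point): Centre of the larger bearing ring, the failed one: plain ground steel, outside diameter 64 mm, width 18 mm, bore about 48 mm, about 0.18 kg, loose, standing on edge in the V-rail. z is the ring's own axis, level and along the rail (y of v_rail). Its top is 32 mm above this point; its upper 40 mm stand free above the rail. Take it across its two flat faces.
- setting_ring_center (a point): Centre of the smaller ring, the setting ring: same steel, outside diameter 50 mm, width 16 mm, standing on edge in the same V-rail about 100 mm from the larger ring, centre to centre; either of them may be the left one. z is the ring's own axis. It must stay where it is.
- v_rail: Aluminium V-rail fixed to the bench, 190 mm long (along its y axis), 74 mm wide, 42 mm high, 90 degree V open to the top. Origin at the centre of its underside, z up. A column gauge about 0.3 m tall stands beyond the gap between rail and box, about 0.6 m ahead of the robot: carry the ring past it on the robot's side.
- reject_box: Locked sheet-steel reject box with a brass padlock on its front (-x side), screwed to the bench: 150 mm (x) by 130 mm (y), hollow, floor 4 mm above the bench, flat top. Origin at the centre of its underside, z up. The slot lies in the plate on top, 125 mm above the origin, long side along x, centred in x, but up to 8 mm off centre in y either way and turned by up to 0.02 rad.
- reject_ring: The same larger ring; origin at the centre of one of its flat faces, z along the ring's axis through the ring.
- box_top (a point): Middle of the box's top, 125 mm above the bench, level with the slot plate's top face; axes as reject_box. Slot plate: aluminium, 126 x 80 x 3 mm, held by four screws in slotted holes; it sits up to 8 mm off this point in y. Its slot is 67 mm long (x), 20 mm wide (y), sharp-edged, no funnel; side walls guide 29 mm deep. A ring let go upright on the rollers stays standing in the slot.
- pawl_far (a joint): Sprung roller pawl under the plate at the slot's +x end; 0 rad at rest, grows as pushed down and outward. The rollers reach 8.5 mm into the slot at both ends: the ring meets them when its centre is 11 mm above the plate's top. They carry its weight; a push of about 6 to 12 N opens them to 0.6 rad, and once the centre is 19 to 26 mm below the top the ring drops in. Let go earlier, it rises again.
- pawl_near (a joint): The same roller pawl at the slot's -x end.
Mind the look-alikes: they are no part of the job. What is shaped like the reject_ring but yellow is not meant. Of the things shaped like the reject_box, the steel one is meant.

How it is judged:
By the outcome, as a careful person would: the job done as asked, in the order asked, and still so for the second after the job is handed in, with the robot touching nothing.
It also fails if it takes over 69 s, if anything falls off the work surface, if the arm or the gripper's body presses on something with over 40 N, if the wrist force passes 120 N, or if a joint passes its speed limit or range.

## Working session

There is one attempt and no reset: what is moved stays moved. The work goes in short steps, Python scripts to look and compute and a tool call to move; the robot and the scene stay as the last step left them, time stands still between calls to the robot, and variables do not carry over. Pictures are saved under pics/ and viewed, at most 14 in all, crops included, and the job is handed in when it is done.

Besides the shell and the picture viewer there is one more tool, called after "Call:" by a JSON object that holds its "op" and its "data", one argument or row to a line. apply_moves: Moves the arm, as the interface text tells. Its arguments: {"type":"object","properties":{"moves":{"type":"array"}},"required":["moves"]}

```bash
mkdir -p pics
cat > h.py <<'E'
from plant import manip
import numpy as np, cv2
from scipy.spatial.transform import Rotation as R
np.set_printoptions(precision=4,suppress=True)
def w(p,f):
    return R.from_rotvec(np.ravel(f["rvec"])).inv().apply(np.array(p)-np.ravel(f["tvec"]))
def save(f,n): cv2.imwrite("pics/"+n,f["image"][:,:,::-1])
def st():
    s=manip.state(); return s
E
python3 - <<'E'
from h import *
for c in ["side","top"]:
    f=manip.grab_frame(c); save(f,c+"1.png")
    for l in ["reject_ring_center","setting_ring_center","v_rail","reject_box","box_top"]:
        for d in manip.spot_point(f,l)[:3]: print(c,l,round(d["score"],2),w(d["location"],f))
s=manip.state(); print(s)
E
```

```text
side reject_box 0.92 [0.4178 0.7315 0.0023]
side reject_box 0.78 [ 0.4837  0.2548 -0.0002]
side box_top 0.85 [0.4764 0.2534 0.1245]
side box_top 0.65 [0.4185 0.7336 0.1274]
top reject_ring_center 0.57 [ 0.4427 -0.2187  0.0565]
top reject_ring_center 0.55 [0.4567 0.008  0.0083]
top setting_ring_center 0.55 [ 0.4479 -0.1153  0.0472]
top v_rail 0.73 [ 0.4445 -0.207   0.0592]
top v_rail 0.57 [ 0.448  -0.1634 -0.0004]
top reject_box 0.98 [ 0.4151  0.7278 -0.0034]
top reject_box 0.62 [ 0.4773  0.2547 -0.001 ]
top box_top 0.91 [0.4764 0.2532 0.1256]
top box_top 0.79 [0.4152 0.7268 0.1267]
{'time': 0.6, 'joint_pos': array([ 1.197 ,  0.0527,  1.6129,  0.    ,  1.476 , -0.119 ]), 'joint_vel': array([ 0.0009, -0.0002,  0.0009,  0.0004, -0.0007,  0.    ]), 'joint_efforts': array([  0.0002, -39.3404, -37.0231,  -0.0001,   0.0006,  -0.    ]), 'tool_pos': array([0.1575, 0.6048, 0.2483]), 'tool_rot': array([-0.    ,  0.127 ,  0.9919,  0.    ]), 'contact_force': array([ 0.3929, -0.0561, -0.2167]), 'ft_torque': array([ 0.0469,  0.0248, -0.0107]), 'grasp_force': 0.0, 'gripper_width': 0.9991371516558698}
```

View pics/top1.png

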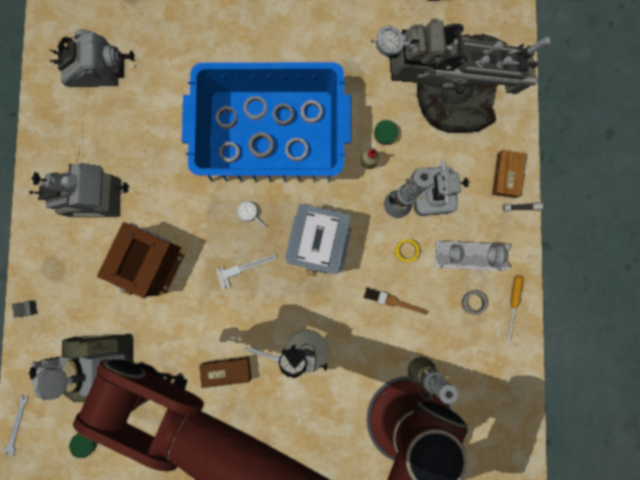

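View pics/side1.png

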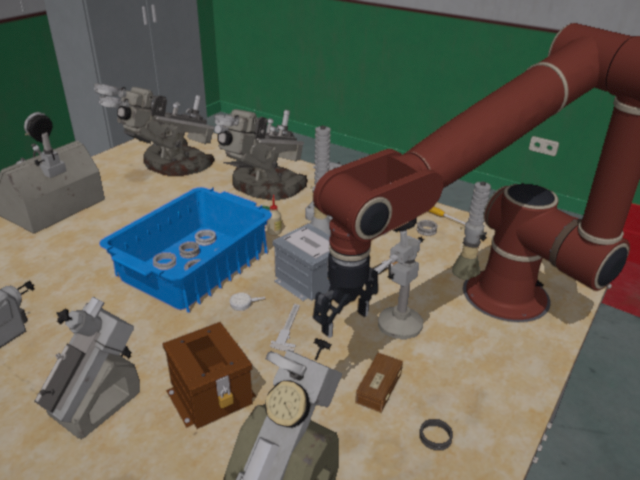

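The top view shows the steel box at about (318,238), turned by roughly -10°, and the V-rail at (472,254) with a ring near each end. The yellow decoy is at (407,250) and the brown decoy box at (140,260). The column gauge is at (425,195) and a dial stand at (300,350). The side view confirms the steel box behind the gripper and the brown box at (210,380). Next I'll move over the rail.

```bash
cat >> h.py <<'E'
def Rt(yaw):
    c,s=np.cos(yaw),np.sin(yaw)
    return np.array([[-c,-s,0],[-s,c,0],[0,0,-1]]).astype(float)
def go(pos,yaw,base=None):
    """turn, shift(cm) from base (pos,yaw) or the current measured pose"""
    if base is None:
        s=manip.state(); q=s["tool_rot"]; R0=R.from_quat([*q[1:],q[0]]).as_matrix(); p0=s["tool_pos"]
    else: p0,R0=np.array(base[0]),Rt(base[1])
    print("turn",R.from_matrix(R0.T@Rt(yaw)).as_rotvec(),"shift",R0.T@(np.array(pos)-p0)*100)
E
python3 - <<'E'
from h import *
go([.36,.45,.40],0); go([.40,.1,.40],0); go([.40,-.163,.34],0)
E
```

```text
turn [ 0.     -0.     -0.2548] shift [-23.4974  -9.8786 -15.1675]
turn [ 0.     -0.     -0.2548] shift [-36.1892 -42.7407 -15.1688]
turn [ 0.     -0.     -0.2548] shift [-42.8177 -68.1919  -9.1697]
```

Call:
{"op": "apply_moves", "data": {
  "moves": [
    [[0, 0, -0.25], [-23.5, -9.9, -15.2], -1],
    [[0, 0, -0.25], [-23.5, -9.9, -15.2], -1],
    [[0, 0, -0.25], [-23.5, -9.9, -15.2], -1],
    [[0, 0, -0.25], [-23.5, -9.9, -15.2], -1],
    [[0, 0, -0.25], [-23.5, -9.9, -15.2], -1],
    [[0, 0, -0.25], [-36.2, -42.7, -15.2], -1],
    [[0, 0, -0.25], [-36.2, -42.7, -15.2], -1],
    [[0, 0, -0.25], [-36.2, -42.7, -15.2], -1],
    [[0, 0, -0.25], [-36.2, -42.7, -15.2], -1],
    [[0, 0, -0.25], [-36.2, -42.7, -15.2], -1],
    [[0, 0, -0.25], [-36.2, -42.7, -15.2], -1],
    [[0, 0, -0.25], [-36.2, -42.7, -15.2], -1],
    [[0, 0, -0.25], [-42.8, -68.2, -9.2], -1],
    [[0, 0, -0.25], [-42.8, -68.2, -9.2], -1],
    [[0, 0, -0.25], [-42.8, -68.2, -9.2], -1],
    [[0, 0, -0.25], [-42.8, -68.2, -9.2], -1],
    [[0, 0, -0.25], [-42.8, -68.2, -9.2], -1],
    [[0, 0, -0.25], [-42.8, -68.2, -9.2], -1],
    [[0, 0, -0.25], [-42.8, -68.2, -9.2], -1]
  ]
}}

```text
time: 2.5
tool_pos: [0.3985, -0.1674, 0.3382]
tool_rot: [-0.002, 0.006, 1.0, 0.0]
contact_force: [0.2, 1.0, -0.8]
gripper_width: 0.997
grasp_force: 0.0
```

Run:
```python
from h import *
f=manip.grab_frame("wrist"); save(f,"w1.png")
for l in ["reject_ring_center","setting_ring_center","v_rail","reject_ring"]:
    for d in manip.spot_point(f,l)[:3]: print(l,round(d["score"],2),w(d["location"],f))
for i,d in enumerate(manip.silhouettes(f,"reject_ring")[:3]):
    ys,xs=np.nonzero(d["pixels"]); print(d["score"],xs.mean(),ys.mean(),np.ptp(xs),np.ptp(ys))
s=manip.state(); print(s["time"],s["tool_pos"],s["tool_rot"],w([0,0,0],f))
np.savez("w1.npz",**{k:f[k] for k in("image","K","rvec","tvec")})
```

```text
reject_ring_center 0.8 [0.4586 0.0089 0.0095]
reject_ring_center 0.64 [ 0.4451 -0.2188  0.0542]
setting_ring_center 0.95 [ 0.4493 -0.1099  0.0523]
v_rail 0.71 [ 0.4507 -0.163   0.0018]
reject_ring 0.83 [0.464  0.0128 0.0187]
reject_ring 0.65 [ 0.4497 -0.2097  0.0555]
0.68 473.8591391839016 239.88652878703186 61 59
0.56 264.832899869961 243.4960988296489 28 61
2.8 [ 0.4002 -0.1619  0.3411] [ 0.0006  0.0012  1.     -0.0003] [ 0.3278 -0.1659  0.4642]
```

View pics/w1.png

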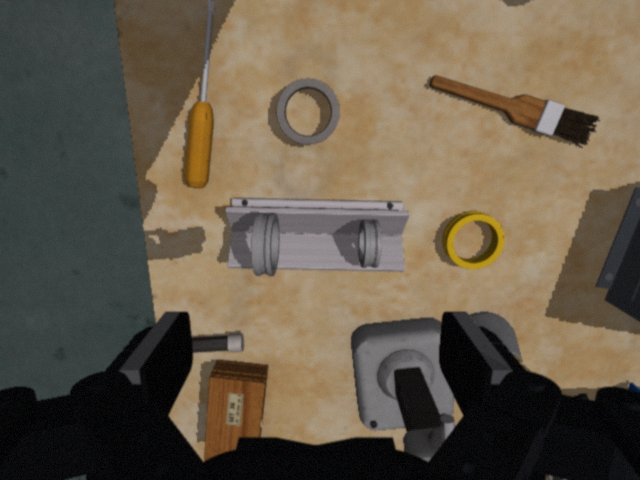

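The wrist view has +y to the right and +x downward. The larger ring is on the left at (265,243), the setting ring at (370,243), and the rail is tilted slightly. I'll refine its yaw and the ring's x from the silhouettes.

```bash
cat >> h.py <<'E'
def rays(px,f):
    u=cv2.undistortPoints(np.float32(px).reshape(-1,1,2),f["K"],None).reshape(-1,2)
    Rc=R.from_rotvec(np.ravel(f["rvec"])).inv()
    return Rc.apply(np.c_[u,np.ones(len(u))]), Rc.apply(-np.ravel(f["tvec"]))
def onz(px,f,z):
    d,c=rays(px,f); return c+d*((z-c[2])/d[:,2])[:,None]
E
python3 - <<'E'
from h import *
f=manip.grab_frame("wrist")
for lab,r in(("reject_ring",.032),("setting_ring_center",.025)):
  for d in manip.silhouettes(f,lab)[:3]:
    ys,xs=np.nonzero(d["pixels"])
    if not(200<xs.mean()<400 and 200<ys.mean()<290): continue
    a=ys.min();b=ys.max()
    P=[[xs[ys==a].mean(),a-.5],[xs[ys==b].mean(),b+.5]]
    v,c=rays(P,f); t=np.arctan2(v[:,0],-v[:,2]); m=t.mean(); D=r/np.sin(abs(t[1]-t[0])/2)
    print(lab,d["score"],xs.min(),xs.max(),P,"x,z from radius",c[0]+D*np.sin(m),c[2]-D*np.cos(m),"x at z known",c[0]+np.tan(m)*(c[2]-(.05 if r>.03 else .0401)))
    print(" y of left edge at z=.082/.05, right at ...",onz([[xs.min(),243],[xs.max()+1,243]],f,.082)[:,1],onz([[xs.min(),243],[xs.max()+1,243]],f,.05)[:,1])
d=manip.silhouettes(f,"v_rail")[0]; ys,xs=np.nonzero(d["pixels"]); print(d["score"],xs.min(),xs.max())
for nm,fn in(("hi",np.max),("lo",np.min)):
    cols=np.arange(240,395,3); cols=np.array([k for k in cols if not(245<k<285 or 352<k<385)])
    P=np.array([[k,fn(ys[xs==k])+.5] for k in cols]); W=onz(P,f,.042); q=np.polyfit(W[:,1],W[:,0],1)
    res=W[:,0]-np.polyval(q,W[:,1]); print(nm,"slope",q[0],"x at -.163",np.polyval(q,-.163),"x at -.218",np.polyval(q,-.218),res.std())
E
```

```text
reject_ring 0.83 245 274 [[np.float64(263.3333333333333), np.float64(207.5)], [np.float64(258.1818181818182), np.float64(270.5)]] x,z from radius 0.4461820606515807 0.055554757612995276 x at z known 0.44776692685513897
 y of left edge at z=.082/.05, right at ... [-0.2289 -0.2002] [-0.2345 -0.2035]
setting_ring_center 0.91 353 375 [[np.float64(363.1111111111111), np.float64(215.5)], [np.float64(368.0), np.float64(264.5)]] x,z from radius 0.44767952640985675 0.054434529789310626 x at z known 0.4518103626347822
 y of left edge at z=.082/.05, right at ... [-0.1257 -0.1037] [-0.1227 -0.0989]
0.6 221 403
hi slope 0.031159659391748806 x at -.163 0.4800544324901753 x at -.218 0.4783406512236291 0.0007378250731157163
lo slope 0.028306383271200986 x at -.163 0.404497993456966 x at -.218 0.4029411423770499 0.0005270133687176407
```

Run:
```python
import cv2
i=cv2.imread("pics/w1.png")[190:290,215:415]; cv2.imwrite("pics/w1c.png",cv2.resize(i,(800,400),interpolation=cv2.INTER_CUBIC))
```

```text
(no output)
```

View pics/w1c.png

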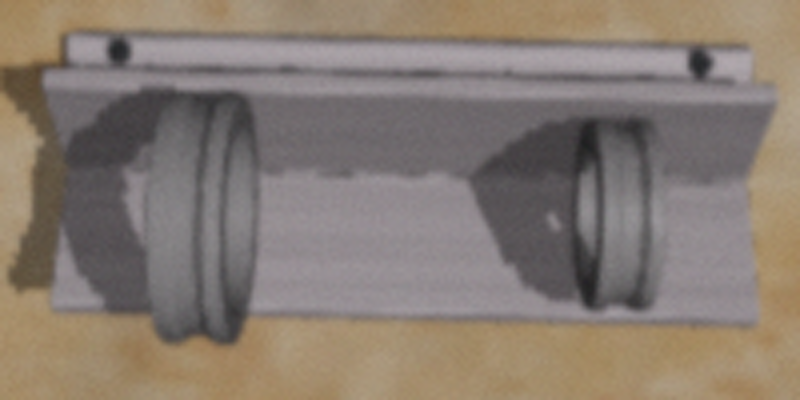

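The crop shows the large ring spanning rows 213 to 276 and columns 252 to 279, and the setting ring spanning rows 219.5 to 267.5. The rail's top edges run (226,208)→(409,212) and (228,267)→(404,271). The network masks sit a few pixels off, so I'll use these pixels instead.

Run:
```python
from h import *
f=dict(np.load("w1.npz"))
for nm,P,r,z in(("rej",[[264,213],[261,275.8]],.032,.05),("set",[[369,219.5],[371,267.5]],.025,.0401)):
    v,c=rays(P,f); t=np.arctan2(v[:,0],-v[:,2]); m=t.mean(); D=r/np.sin(abs(t[1]-t[0])/2)
    print(nm,c[0]+D*np.sin(m),c[2]-D*np.cos(m),"x@z",c[0]+np.tan(m)*(c[2]-z))
E1=onz([[226.3,207.9],[408.8,212.1],[228,267.3],[404.2,270.8]],f,.042); print(E1, (E1[1]-E1[0])[0]/(E1[1]-E1[0])[1],(E1[3]-E1[2])[0]/(E1[3]-E1[2])[1])
print("mid",E1.mean(0))
# top band of large ring (z=.082): left edge col 251.8, right (front) edge of rim ~ crop 250/4
print(onz([[251.8,243],[273,236],[266,243]],f,.082), onz([[279.5,243]],f,.058))
go([.447,-.218,.15],-.025); go([.447,-.218,.075],-.025)
```

```text
rej 0.44826115171826364 0.05246273397160012 x@z 0.4489819247548726
set 0.4511030478029785 0.04398225353903207 x@z 0.45224259923767457
[[ 0.412  -0.2581  0.042 ]
 [ 0.4186 -0.0712  0.042 ]
 [ 0.4763 -0.2608  0.042 ]
 [ 0.4825 -0.0729  0.042 ]] 0.0353697233130086 0.03296580045623039
mid [ 0.4474 -0.1658  0.042 ]
[[ 0.4381 -0.2276  0.082 ]
 [ 0.4315 -0.2072  0.082 ]
 [ 0.4383 -0.2141  0.082 ]] [[ 0.4454 -0.2035  0.058 ]]
turn [-0.0004  0.0007  0.0221] shift [-4.6941 -5.5564 19.0753]
turn [-0.0004  0.0007  0.0221] shift [-4.6886 -5.5532 26.5753]
```

Call:
{"op": "apply_moves", "data": {
  "moves": [
    [[0, 0, 0.031], [-4.7, -5.6, 10], -1],
    [[0, 0, 0.031], [-4.7, -5.6, 10], -1],
    [[0, 0, 0.031], [-4.7, -5.6, 15], -1],
    [[0, 0, 0.031], [-4.7, -5.6, 19], -1],
    [[0, 0, 0.031], [-4.7, -5.6, 22], -0.5],
    [[0, 0, 0.031], [-4.7, -5.6, 25], -0.5],
    [[0, 0, 0.031], [-4.7, -5.6, 26.5], -0.5],
    [[0, 0, 0.031], [-4.7, -5.6, 26.5], -0.5],
    [[0, 0, 0.031], [-4.7, -5.6, 26.5], -0.5]
  ]
}}

```text
time: 3.9
tool_pos: [0.4476, -0.2197, 0.0768]
tool_rot: [0.001, 0.018, 1.0, -0.001]
contact_force: [0.2, -0.0, 0.4]
gripper_width: 0.749
grasp_force: 0.0
```

Run:
```python
from h import *
f=manip.grab_frame("wrist"); save(f,"w2.png"); s=manip.state(); print(s["time"],s["tool_pos"],s["tool_rot"],s["contact_force"],s["gripper_width"])
```

```text
3.95 [ 0.448  -0.2201  0.0776] [ 0.0016  0.0177  0.9998 -0.0011] [0.5133 0.3329 0.8335] 0.7519306806685522
```

View pics/w2.png

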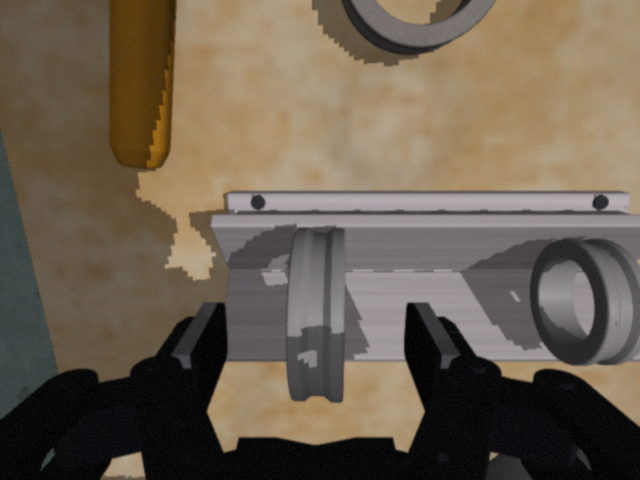

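The ring (columns 288 to 345, rows 228 to 402) sits centred between the fingers and the rail appears level, so the yaw is right. Now I'll close.

Call:
{"op": "apply_moves", "data": {
  "moves": [
    [[0, 0, 0], [0, 0, 0], 1],
    [[0, 0, 0], [0, 0, 0], 1],
    [[0, 0, 0], [0, 0, 0], 1],
    [[0, 0, 0], [0, 0, 0], 1],
    [[0, 0, 0], [0, 0, 0], 1],
    [[0, 0, 0], [0, 0, 0], 1],
    [[0, 0, 0], [0, 0, 0], 1],
    [[0, 0, 0], [0, 0, 0], 1]
  ]
}}

```text
time: 4.75
tool_pos: [0.4471, -0.2195, 0.0763]
tool_rot: [0.001, 0.018, 1.0, -0.0]
contact_force: [-0.9, 1.1, 5.1]
gripper_width: 0.2
grasp_force: 58.7
```

Run:
```python
from h import *
f=manip.grab_frame("wrist"); s=manip.state(); print(s["time"],s["tool_pos"],s["tool_rot"],s["contact_force"],s["gripper_width"],s["grasp_force"])
P=[[320,228.5],[317,402]]
v,c=rays(P,f); t=np.arctan2(v[:,0],-v[:,2]); m=t.mean(); D=.032/np.sin(abs(t[1]-t[0])/2)
print(c[0]+D*np.sin(m),c[2]-D*np.cos(m),"x@z",c[0]+np.tan(m)*(c[2]-.05))
go([.40,-.15,.33],-.034);go([.42,.10,.33],-.1);go([.41,.25,.33],-.17)
```

```text
4.8 [ 0.4471 -0.2194  0.0763] [ 0.0005  0.0179  0.9998 -0.0001] [-1.4446  1.8286  6.0162] 0.1926960963084905 58.67977038316894
0.4468015925440814 0.055544096541667226 x@z 0.4494871025824596
turn [-0.0002  0.0011 -0.0017] shift [  4.9278   6.7658 -25.381 ]
turn [-0.0002  0.0011  0.0643] shift [  3.8218  31.8213 -25.3848]
turn [-0.0001  0.0011  0.1343] shift [  5.3568  46.776  -25.3895]
```

Call:
{"op": "apply_moves", "data": {
  "moves": [
    [[0, 0, 0], [0, 0, -3], 1],
    [[0, 0, 0], [0, 0, -7], 1],
    [[0, 0, 0], [0, 0, -12], 1],
    [[0, 0, 0], [0, 0, -17], 1],
    [[0, 0, 0], [1.5, 1.5, -21], 1],
    [[0, 0, 0.02], [5, 5, -24.5], 1],
    [[0, 0, 0.05], [5.4, 10, -25.4], 1],
    [[0, 0, 0.07], [5.4, 15, -25.4], 1],
    [[0, 0, 0.1], [5.4, 20, -25.4], 1],
    [[0, 0, 0.134], [5.4, 25, -25.4], 1],
    [[0, 0, 0.134], [5.4, 30, -25.4], 1],
    [[0, 0, 0.134], [5.4, 35, -25.4], 1],
    [[0, 0, 0.134], [5.4, 39, -25.4], 1],
    [[0, 0, 0.134], [5.4, 43, -25.4], 1],
    [[0, 0, 0.134], [5.4, 46, -25.4], 1],
    [[0, 0, 0.134], [5.4, 46.8, -25.4], 1],
    [[0, 0, 0.134], [5.4, 46.8, -25.4], 1]
  ]
}}

```text
time: 6.5
tool_pos: [0.4089, 0.2508, 0.3282]
tool_rot: [-0.001, 0.084, 0.996, -0.001]
contact_force: [-0.6, -0.1, -1.3]
gripper_width: 0.201
grasp_force: 59.2
```

Run:
```python
from h import *
f=manip.grab_frame("wrist"); save(f,"w3.png"); np.savez("w3.npz",**{k:f[k] for k in("image","K","rvec","tvec")})
for l in ["reject_box","box_top","reject_ring_center"]:
    for d in manip.spot_point(f,l)[:2]: print(l,round(d["score"],2),w(d["location"],f))
s=manip.state(); print(s["time"],s["tool_pos"],s["tool_rot"],s["contact_force"],s["gripper_width"],s["grasp_force"])
```

```text
reject_ring_center 0.89 [0.4089 0.2515 0.3057]
reject_ring_center 0.79 [0.4559 0.013  0.0076]
6.7 [0.4095 0.2492 0.3291] [ 0.      0.0857  0.9963 -0.0003] [ 0.6182 -0.1933 -1.0949] 0.1953428149905154 59.23550603787589
```

View pics/w3.png

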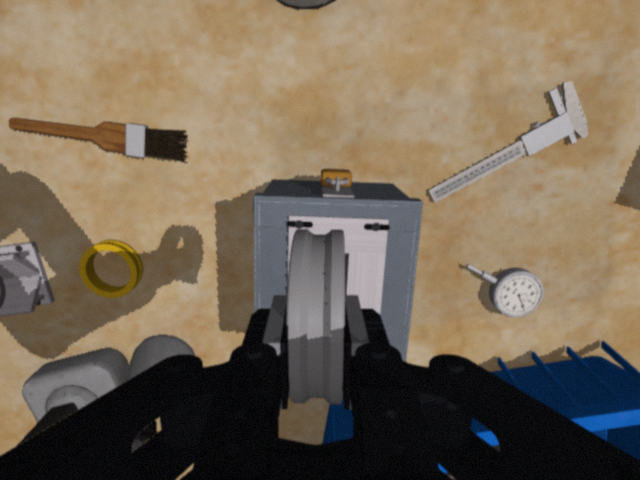

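The ring is held centred (at 317,315) and the slot plate shows around (337,265), but the ring hides the slot itself. I'll step aside for a clear view.

Run:
```python
from h import *
go([.50,.35,.33],-.171)
```

```text
turn [-0.0005  0.0001 -0.0006] shift [-7.1957 11.4771 -0.0927]
```

Call:
{"op": "apply_moves", "data": {
  "moves": [
    [[0, 0, 0], [-2.4, 3.8, 0], 1],
    [[0, 0, 0], [-4.8, 7.6, 0], 1],
    [[0, 0, 0], [-7.2, 11.5, 0], 1],
    [[0, 0, 0], [-7.2, 11.5, 0], 1],
    [[0, 0, 0], [-7.2, 11.5, 0], 1]
  ]
}}

```text
time: 7.2
tool_pos: [0.5003, 0.3507, 0.328]
tool_rot: [-0.001, 0.085, 0.996, -0.001]
contact_force: [-0.4, 0.0, -0.6]
gripper_width: 0.198
grasp_force: 59.6
```

Run:
```python
from h import *
f=manip.grab_frame("wrist"); save(f,"w4.png"); np.savez("w4.npz",**{k:f[k] for k in("image","K","rvec","tvec")})
for l in ["reject_box","box_top","reject_ring_center"]:
    for d in manip.spot_point(f,l)[:2]: print(l,round(d["score"],2),w(d["location"],f))
s=manip.state(); print(s["time"],s["tool_pos"],s["tool_rot"])
# project estimated box top to crop
Rm=np.float64(f["rvec"]); p,_=cv2.projectPoints(np.float64([[.477,.2535,.125]]),Rm,np.float64(f["tvec"]),f["K"],None); c=p.ravel().astype(int); print(c)
x0=max(0,c[0]-100);y0=max(0,c[1]-75); print("crop",x0,y0)
cv2.imwrite("pics/w4c.png",cv2.resize(f["image"][y0:y0+150,x0:x0+200,::-1],(800,600),interpolation=cv2.INTER_CUBIC))
```

```text
box_top 0.88 [0.4703 0.2555 0.1256]
reject_ring_center 0.94 [0.4995 0.351  0.308 ]
7.4 [0.4995 0.3505 0.3306] [0.0008 0.0853 0.9964 0.0004]
[189 204]
crop 89 129
```

View pics/w4c.png

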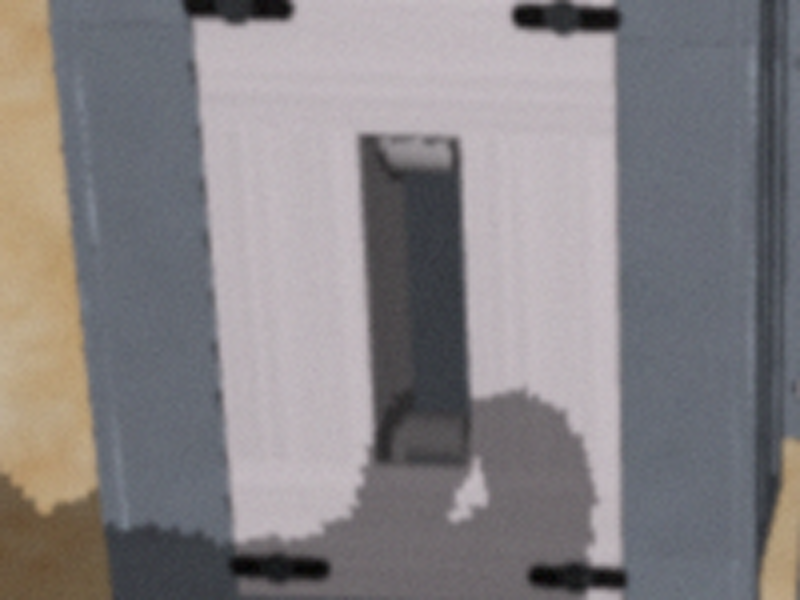

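The slot is clear. Its crop corners are TL(359,135), TR(460,136), BR(469,464) and BL(375,464).

Run:
```python
from h import *
f=dict(np.load("w4.npz"))
P=np.array([[359,135],[460,136],[469,464],[375,464]])/4-.375+[89,129]
W=onz(P,f,.125); print(W, W.mean(0)); 
for a,b in((0,3),(1,2)): d=W[b]-W[a]; print(np.linalg.norm(d),np.arctan2(d[1],d[0]))
d=W[1]-W[0]; print("width",np.linalg.norm(d),np.linalg.norm(W[2]-W[3]))
m=W.mean(0); s=manip.state()
# ring position check via 3 network looks
yaw=-.20
go([m[0],m[1],.25],yaw); go([m[0],m[1],.125+.032+.026+.004],yaw)
```

```text
[[0.4432 0.2531 0.125 ]
 [0.4467 0.2723 0.125 ]
 [0.5115 0.2581 0.125 ]
 [0.5082 0.2391 0.125 ]] [0.4774 0.2557 0.125 ]
0.06646991560234135 -0.21151421171636772
0.06628249836237558 -0.216241712447977
width 0.019546118161575737 0.019239971665556237
turn [0.001  0.0015 0.0291] shift [ 0.5731 -9.7265  8.0455]
turn [0.001  0.0015 0.0291] shift [ 0.5825 -9.7328 14.3454]
```

Call:
{"op": "apply_moves", "data": {
  "moves": [
    [[0, 0, 0.01], [0.2, -3, 1], 1],
    [[0, 0, 0.02], [0.4, -6.5, 3], 1],
    [[0, 0, 0.041], [0.57, -9.7, 6], 1],
    [[0, 0, 0.041], [0.57, -9.7, 9], 1],
    [[0, 0, 0.041], [0.57, -9.7, 12], 1],
    [[0, 0, 0.041], [0.57, -9.7, 13.5], 1],
    [[0, 0, 0.041], [0.57, -9.7, 13.5], 1],
    [[0, 0, 0.041], [0.57, -9.7, 13.5], 1],
    [[0, 0, 0.041], [0.57, -9.7, 13.5], 1]
  ]
}}

```text
time: 8.3
tool_pos: [0.4789, 0.2574, 0.1969]
tool_rot: [0.002, 0.105, 0.994, 0.001]
contact_force: [-0.3, -0.7, -0.8]
gripper_width: 0.2
grasp_force: 59.8
```

Run:
```python
from h import *
f=manip.grab_frame("wrist"); save(f,"w5.png")
P=[]
for i in range(8):
    s=manip.state(); q=s["tool_rot"]; P.append([*s["tool_pos"],*R.from_quat([*q[1:],q[0]]).as_matrix()[:2,1],*s["contact_force"]]); 
    if i<3: manip.grab_frame("side")
P=np.array(P[:4]);print(P,s["time"]); m=P.mean(0); print("yaw",np.arctan2(-m[3],m[4]))
# expected ring-bottom/slot in image
for z in(.125,):
    c,sn=np.cos(-.214),np.sin(-.214)
    C=[[.4774+a*c-b*sn,.2557+a*sn+b*c,z] for a,b in((-.0335,-.01),(-.0335,.01),(-.063,-.04),(-.063,.04))]
    print(cv2.projectPoints(np.float64(C),np.float64(f["rvec"]),np.float64(f["tvec"]),f["K"],None)[0].reshape(-1,2))
```

```text
[[ 0.4788  0.2575  0.1967  0.209   0.9779  0.6306  0.1657 -2.0977]
 [ 0.4787  0.2574  0.1964  0.209   0.9779 -0.2158 -0.0673 -1.5285]
 [ 0.4785  0.2573  0.196   0.209   0.9779 -0.6046  0.7364 -2.8708]
 [ 0.4783  0.2573  0.1956  0.209   0.9779  0.2781  0.1222 -1.7454]] 8.5
yaw -0.21055584221337773
[[288.827  199.1364]
 [330.8416 199.3078]
 [222.133  134.9386]
 [397.5312 135.7265]]
```

View pics/w5.png

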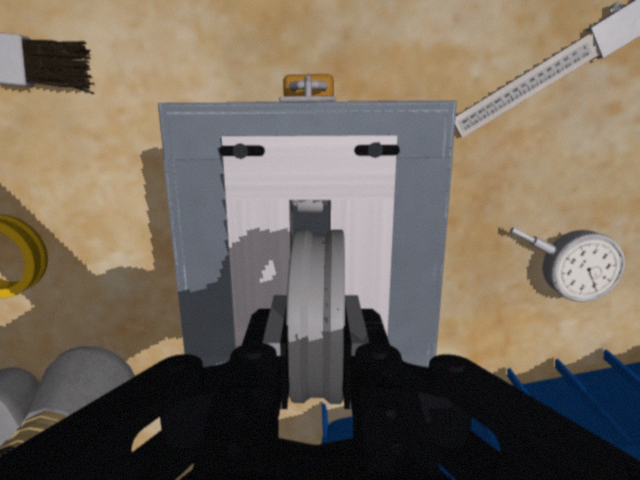

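The near slot edge shows at (290 to 330, 199), which matches the prediction. The ring's front rim is at columns 300 to 343, around row 233. I'll work out the lateral offset in the slot frame.

Run:
```python
from h import *
f=manip.grab_frame("wrist"); s=manip.state(); t=s["tool_pos"]; print(t,s["time"])
im=cv2.cvtColor(f["image"],cv2.COLOR_RGB2GRAY).astype(float)
for r in (240,250,260,270,280): 
    g=np.gradient(cv2.GaussianBlur(im,(1,3),0)[r,275:370]); k=np.argsort(-abs(g))[:8]+275; print(r,sorted(k.tolist()))
c,sn=np.cos(-.212),np.sin(-.212); ex=np.array([c,sn]);ey=np.array([-sn,c])
for nm,p in(("tcp",t[:2]),):
    print(nm,(p-[.4774,.2557])@ex*1e3,(p-[.4774,.2557])@ey*1e3)
P=[[300,236],[343,236],[289,385],[343.5,385]]
for h in(.015,.024):
    W=onz(P,f,t[2]-h)[:,:2]; print(h,np.c_[(W-t[:2])@ex,(W-t[:2])@ey]*1e3)
```

```text
[0.4781 0.2572 0.1952] 8.55
240 [289, 290, 291, 293, 331, 343, 344, 345]
250 [290, 292, 324, 331, 332, 343, 344, 345]
260 [288, 291, 292, 324, 331, 332, 344, 345]
270 [275, 276, 290, 323, 324, 331, 344, 345]
280 [289, 290, 323, 324, 330, 331, 344, 345]
tcp 0.4177125664683072 1.5812285320773647
0.015 [[-32.0525  -4.6492]
 [-32.0866  10.348 ]
 [ 28.1446  -9.4056]
 [ 28.1008  11.8049]]
0.024 [[-29.5458  -4.9804]
 [-29.582   10.9738]
 [ 34.4927 -10.0404]
 [ 34.4462  12.5237]]
```

```bash
cat >> h.py <<'E'
SC=np.array([.4774,.2557]); c_,s_=np.cos(-.212),np.sin(-.212); EX=np.array([c_,s_]);EY=np.array([-s_,c_])
def ringy(P,f,t,h=.024,r=.032):
    d,c=rays(P,f); o=c-t+[0,0,h]; out=[]
    for v in d:
        a=np.array([v[:2]@EX,v[2]]); b=np.array([o[:2]@EX,o[2]])
        k=np.roots([a@a,2*a@b,b@b-r*r]); k=k.real.min(); out.append((o[:2]+k*v[:2])@EY*1e3)
    return np.array(out)
E
python3 - <<'E'
from h import *
f=manip.grab_frame("wrist"); t=manip.state()["tool_pos"]
print(t,ringy([[290.5,250],[344.5,250],[290,270],[344.8,270],[289.5,280],[344.8,280]],f,t))
W=onz([[290,199],[330.5,199]],f,.125)[:,:2]; print("slot edge rel tcp ex,ey mm",(W-t[:2])@EX*1e3,(W-t[:2])@EY*1e3)
E
```

```text
[0.478  0.2571 0.1949] [-7.7187 10.589  -7.5559 10.3247 -7.6072 10.2088]
slot edge rel tcp ex,ey mm [-34.9825 -35.0272] [-11.2742   7.8544]
```

Call:
{"op": "apply_moves", "data": {
  "moves": [
    [[0, 0, 0], [0.03, -0.31, 0], 1],
    [[0, 0, 0], [0.03, -0.31, 0.3], 1],
    [[0, 0, 0], [0.03, -0.31, 0.6], 1],
    [[0, 0, 0], [0.03, -0.31, 0.8], 1],
    [[0, 0, 0], [0.03, -0.31, 1.0], 1],
    [[0, 0, 0], [0.03, -0.31, 1.1], 1],
    [[0, 0, 0], [0.03, -0.31, 1.2], 1],
    [[0, 0, 0], [0.03, -0.31, 1.3], 1],
    [[0, 0, 0], [0.03, -0.31, 1.4], 1],
    [[0, 0, 0], [0.03, -0.31, 1.5], 1],
    [[0, 0, 0], [0.03, -0.31, 1.5], 1]
  ]
}}

```text
time: 9.7
tool_pos: [0.4767, 0.2539, 0.1791]
tool_rot: [-0.0, 0.105, 0.994, -0.0]
contact_force: [-0.0, 0.0, -1.5]
gripper_width: 0.199
grasp_force: 59.8
```

Run:
```python
from h import *
f=manip.grab_frame("wrist"); s=manip.state(); t=s["tool_pos"]
print(s["time"],t,s["contact_force"],s["ft_torque"],(t[:2]-SC)@EX*1e3,(t[:2]-SC)@EY*1e3)
```

```text
9.75 [0.4767 0.2539 0.1792] [ 0.0042  0.6989 -1.0528] [-0.0413  0.0294 -0.0274] -0.26148027636562404 -1.8799256753565967
```

Call:
{"op": "apply_moves", "data": {
  "moves": [
    [[0, 0, 0], [0, 0, 0.1], 1],
    [[0, 0, 0], [0, 0, 0.2], 1],
    [[0, 0, 0], [0, 0, 0.3], 1],
    [[0, 0, 0], [0, 0, 0.4], 1],
    [[0, 0, 0], [0, 0, 0.4], 1]
  ]
}}

```text
time: 10.25
tool_pos: [0.4766, 0.2538, 0.175]
tool_rot: [-0.0, 0.105, 0.994, -0.0]
contact_force: [0.0, 0.4, -2.1]
gripper_width: 0.198
grasp_force: 59.8
```

Call:
{"op": "apply_moves", "data": {
  "moves": [
    [[0, 0, 0], [0, 0, 0.1], 1],
    [[0, 0, 0], [0, 0, 0.2], 1],
    [[0, 0, 0], [0, 0, 0.3], 1],
    [[0, 0, 0], [0, 0, 0.4], 1],
    [[0, 0, 0], [0, 0, 0.5], 1],
    [[0, 0, 0], [0, 0, 0.6], 1],
    [[0, 0, 0], [0, 0, 0.6], 1]
  ]
}}

```text
time: 10.95
tool_pos: [0.4767, 0.2539, 0.1691]
tool_rot: [-0.0, 0.105, 0.994, -0.0]
contact_force: [0.0, 0.3, -1.9]
gripper_width: 0.2
grasp_force: 59.7
```

No force yet with the ring's bottom about 12 mm into the slot, so it has entered. I'll continue down onto the rollers.

Call:
{"op": "apply_moves", "data": {
  "moves": [
    [[0, 0, 0], [0, 0, 0.15], 1],
    [[0, 0, 0], [0, 0, 0.3], 1],
    [[0, 0, 0], [0, 0, 0.45], 1],
    [[0, 0, 0], [0, 0, 0.6], 1],
    [[0, 0, 0], [0, 0, 0.75], 1],
    [[0, 0, 0], [0, 0, 0.9], 1],
    [[0, 0, 0], [0, 0, 1.0], 1],
    [[0, 0, 0], [0, 0, 1.1], 1],
    [[0, 0, 0], [0, 0, 1.2], 1],
    [[0, 0, 0], [0, 0, 1.2], 1]
  ]
}}

```text
time: 11.95
tool_pos: [0.4767, 0.2539, 0.1571]
tool_rot: [-0.0, 0.105, 0.994, -0.0]
contact_force: [-0.7, -0.6, -2.5]
gripper_width: 0.201
grasp_force: 59.7
```

Call:
{"op": "apply_moves", "data": {
  "moves": [
    [[0, 0, 0], [0, 0, 0.15], 1],
    [[0, 0, 0], [0, 0, 0.3], 1],
    [[0, 0, 0], [0, 0, 0.45], 1],
    [[0, 0, 0], [0, 0, 0.6], 1],
    [[0, 0, 0], [0, 0, 0.75], 1],
    [[0, 0, 0], [0, 0, 0.75], 1],
    [[0, 0, 0], [0, 0, 0.75], 1]
  ]
}}

```text
time: 12.65
tool_pos: [0.4779, 0.254, 0.152]
tool_rot: [0.001, 0.105, 0.994, 0.0]
contact_force: [-0.3, -2.7, 6.5]
gripper_width: 0.199
grasp_force: 60.3
```

Run:
```python
from h import *
f=manip.grab_frame("wrist"); save(f,"w6.png"); s=manip.state(); t=s["tool_pos"]
print(s["time"],t,s["contact_force"],s["ft_torque"],(t[:2]-SC)@EX*1e3,(t[:2]-SC)@EY*1e3)
for d in manip.spot_point(f,"reject_ring_center")[:2]: print(d["score"],w(d["location"],f)-t)
```

```text
12.7 [0.4779 0.254  0.152 ] [-0.9835 -3.897   6.6786] [-0.6     0.1995  0.0933] 0.8682961570144107 -1.5996085544272098
0.88 [ 0.0004 -0.0023 -0.023 ]
```

View pics/w6.png

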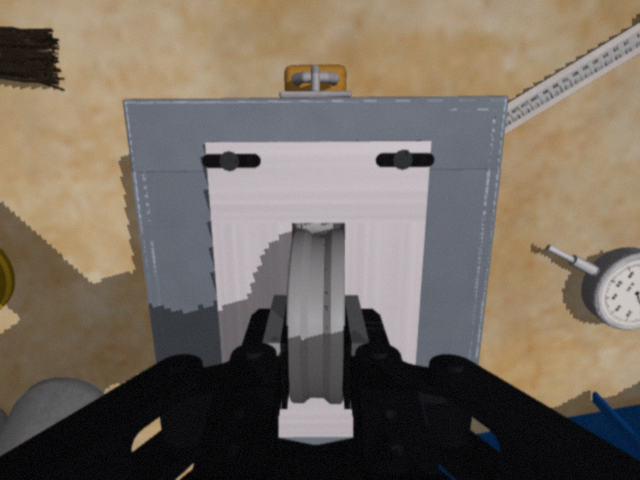

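The ring is in the slot on the rollers with about 8 N and little side load. I'll release it, go up, and shut the fingers to push it from above.

Call:
{"op": "apply_moves", "data": {
  "moves": [
    [[0, 0, 0], [0, 0, 0], 0.2],
    [[0, 0, 0], [0, 0, 0], 0.2],
    [[0, 0, 0], [0, 0, 0], 0.2],
    [[0, 0, 0], [0, 0, 0], 0.2],
    [[0, 0, 0], [0, 0, -1], 0.2],
    [[0, 0, 0], [0, 0, -2.5], 0.2],
    [[0, 0, 0], [0, 0, -4], 0.2],
    [[0, 0, 0], [0, 0, -6], 0.2],
    [[0, 0, 0], [0, 0, -6], 1],
    [[0, 0, 0], [0, 0, -6], 1],
    [[0, 0, 0], [0, 0, -6], 1],
    [[0, 0, 0], [0, 0, -6], 1],
    [[0, 0, 0], [0, 0, -6], 1],
    [[0, 0, 0], [0, 0, -6], 1]
  ]
}}

```text
time: 14.15
tool_pos: [0.4765, 0.2538, 0.2091]
tool_rot: [-0.001, 0.105, 0.994, -0.0]
contact_force: [-0.7, 0.3, 0.1]
gripper_width: -0.004
grasp_force: 0.0
```

Run:
```python
from h import *
f=manip.grab_frame("wrist"); save(f,"w7.png"); s=manip.state(); t=s["tool_pos"]
print(s["time"],t,s["contact_force"],s["gripper_width"],(t[:2]-SC)@EX*1e3,(t[:2]-SC)@EY*1e3)
for d in manip.spot_point(f,"reject_ring_center")[:2]: print(d["score"],w(d["location"],f),(w(d["location"],f)-t)[:2]@np.c_[EX,EY])
```

```text
14.2 [0.4766 0.2539 0.2093] [ 0.799  -0.6539  0.7834] -0.0015116897810453828 -0.4209113908939858 -1.9763014053844832
0.97 [0.4783 0.2548 0.1327] [0.0015 0.0013]
```

View pics/w7.png

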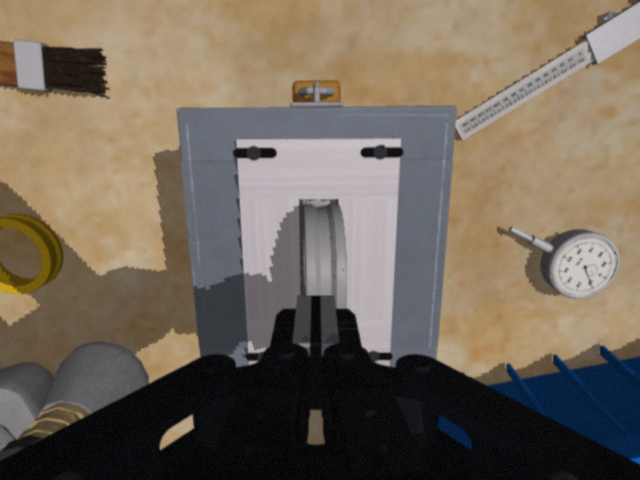

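The ring stands upright in the slot at (322,250) and the shut fingers are above it. Pushing down.

Call:
{"op": "apply_moves", "data": {
  "moves": [
    [[0, 0, 0], [-0.12, 0, 0.8], 1],
    [[0, 0, 0], [-0.12, 0, 1.6], 1],
    [[0, 0, 0], [-0.12, 0, 2.0], 1],
    [[0, 0, 0], [-0.12, 0, 2.2], 1],
    [[0, 0, 0], [-0.12, 0, 2.4], 1],
    [[0, 0, 0], [-0.12, 0, 2.6], 1],
    [[0, 0, 0], [-0.12, 0, 2.8], 1],
    [[0, 0, 0], [-0.12, 0, 3.0], 1],
    [[0, 0, 0], [-0.12, 0, 3.2], 1],
    [[0, 0, 0], [-0.12, 0, 3.4], 1],
    [[0, 0, 0], [-0.12, 0, 3.4], 1]
  ]
}}

```text
time: 15.35
tool_pos: [0.4797, 0.2538, 0.1789]
tool_rot: [0.002, 0.105, 0.994, 0.0]
contact_force: [-0.2, -2.0, 8.0]
gripper_width: -0.0
grasp_force: 4.4
```

Call:
{"op": "apply_moves", "data": {
  "moves": [
    [[0, 0, 0], [0, 0, 0.2], 1],
    [[0, 0, 0], [0, 0, 0.4], 1],
    [[0, 0, 0], [0, 0, 0.6], 1],
    [[0, 0, 0], [0, 0, 0.8], 1],
    [[0, 0, 0], [0, 0, 1.0], 1],
    [[0, 0, 0], [0, 0, 1.2], 1],
    [[0, 0, 0], [0, 0, 1.4], 1],
    [[0, 0, 0], [0, 0, 1.4], 1]
  ]
}}

```text
time: 16.15
tool_pos: [0.4815, 0.2529, 0.1676]
tool_rot: [0.005, 0.105, 0.994, -0.0]
contact_force: [-1.1, -7.2, 15.9]
gripper_width: -0.004
grasp_force: 8.2
```

Call:
{"op": "apply_moves", "data": {
  "moves": [
    [[0, 0, 0], [0.1, -0.05, 0], 1],
    [[0, 0, 0], [0.2, -0.1, 0], 1],
    [[0, 0, 0], [0.25, -0.12, 0], 1]
  ]
}}

```text
time: 16.45
tool_pos: [0.4793, 0.2528, 0.1666]
tool_rot: [0.006, 0.105, 0.994, 0.001]
contact_force: [4.4, -3.5, 10.7]
gripper_width: -0.001
grasp_force: 5.0
```

Run:
```python
from h import *
f=manip.grab_frame("wrist"); save(f,"w8.png"); s=manip.state(); t=s["tool_pos"]
print(s["time"],t,s["contact_force"],s["ft_torque"])
for d in manip.spot_point(f,"reject_ring_center")[:2]: print(d["score"],w(d["location"],f),(w(d["location"],f)-t)[:2]@np.c_[EX,EY])
cv2.imwrite("pics/w8c.png",cv2.resize(f["image"][130:370,170:490,::-1],(800,600),interpolation=cv2.INTER_CUBIC))
```

```text
16.5 [0.4791 0.2528 0.1665] [ 3.2058 -4.9132 10.8667] [-0.6783 -0.547   0.0276]
0.6 [0.4791 0.2545 0.1143] [-0.0005  0.0017]
```

View pics/w8c.png

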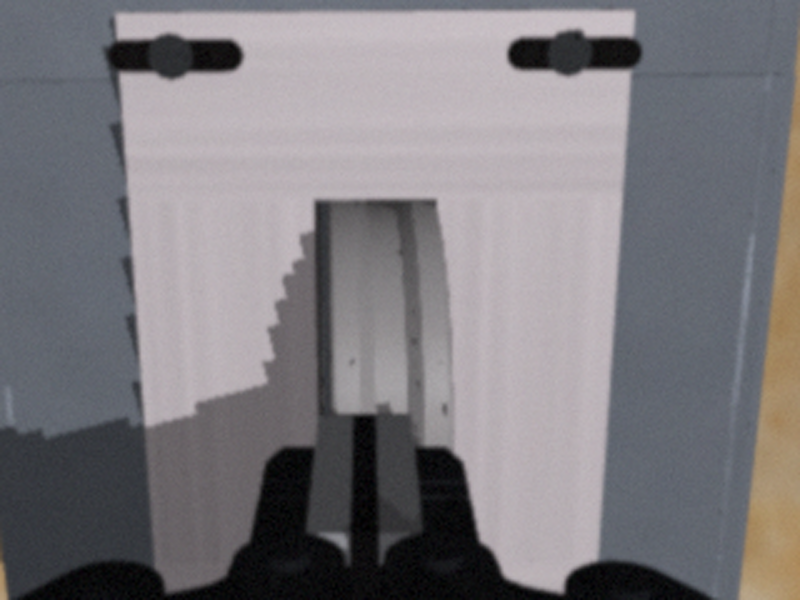

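The ring is sinking straight and rubs lightly on the +y wall (crop column 445), with the fingers bearing on its top. I'll continue down.

Call:
{"op": "apply_moves", "data": {
  "moves": [
    [[0, 0, 0], [0, 0, 0.2], 1],
    [[0, 0, 0], [0, 0, 0.4], 1],
    [[0, 0, 0], [0.05, 0, 0.6], 1],
    [[0, 0, 0], [0.1, 0, 0.8], 1],
    [[0, 0, 0], [0.1, 0, 1.0], 1],
    [[0, 0, 0], [0.1, 0, 1.0], 1]
  ]
}}

```text
time: 17.15
tool_pos: [0.4772, 0.2527, 0.1551]
tool_rot: [0.004, 0.105, 0.994, 0.0]
contact_force: [2.2, -3.5, 5.2]
gripper_width: 0.001
grasp_force: 2.6
```

Call:
{"op": "apply_moves", "data": {
  "moves": [
    [[0, 0, 0], [0, 0, 0.2], 1],
    [[0, 0, 0], [0, 0, 0.4], 1],
    [[0, 0, 0], [0, 0, 0.6], 1],
    [[0, 0, 0], [0, 0, 0.6], 1],
    [[0, 0, 0], [0, 0, 0.6], 1]
  ]
}}

```text
time: 17.65
tool_pos: [0.4733, 0.2532, 0.1447]
tool_rot: [-0.001, 0.105, 0.994, -0.0]
contact_force: [-0.2, 0.1, -0.3]
gripper_width: -0.0
grasp_force: 0.0
```

Run:
```python
from h import *
s=manip.state(); t=s["tool_pos"]; print(s["time"],t,s["contact_force"])
go([t[0]-.02,t[1],.30],-.21)
```

```text
17.65 [0.4733 0.2532 0.1447] [-0.2491  0.1159 -0.275 ]
turn [-0.001  -0.0025 -0.0006] shift [  1.994   -0.4339 -15.5279]
```

The force has gone to zero, so the ring appears to have dropped. I'll retreat up and check.

Call:
{"op": "apply_moves", "data": {
  "moves": [
    [[0, 0, 0], [0, 0, -3], 1],
    [[0, 0, 0], [0, 0, -7], 1],
    [[0, 0, 0], [1, 0, -11], 1],
    [[0, 0, 0], [2, 0, -15], 1],
    [[0, 0, 0], [2, 0, -15], 1],
    [[0, 0, 0], [2, 0, -15], 1]
  ]
}}

```text
time: 18.25
tool_pos: [0.4547, 0.2577, 0.2966]
tool_rot: [0.001, 0.105, 0.994, 0.0]
contact_force: [0.5, 0.8, 0.0]
gripper_width: -0.0
grasp_force: 0.0
```

Run:
```python
from h import *
f=manip.grab_frame("wrist"); g=manip.grab_frame("top")
Rm=np.float64(f["rvec"]); p=cv2.projectPoints(np.float64([[.477,.2557,.125]]),Rm,np.float64(f["tvec"]),f["K"],None)[0].ravel().astype(int); print(p)
x0=p[0]-80;y0=max(0,p[1]-80)
a=cv2.resize(f["image"][y0:y0+160,x0:x0+160],(400,400)); b=cv2.resize(g["image"][180:340,400:560],(400,400))
cv2.imwrite("pics/fin.png",np.hstack([a,b])[:,:,::-1])
for l in ("setting_ring_center","reject_ring_center"):
    for d in manip.spot_point(g,l)[:3]: print(l,d["score"],w(d["location"],g))
```

```text
[317 250]
setting_ring_center 0.72 [ 0.4487 -0.1154  0.047 ]
reject_ring_center 0.53 [0.4544 0.0111 0.0069]
```

View pics/fin.png

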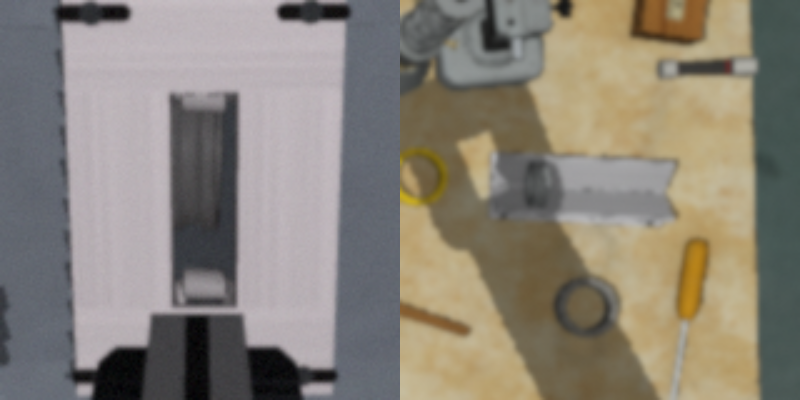

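The ring lies inside the box below the rollers, both rollers (203,100 and 203,288) are back at rest, and the setting ring still stands in the rail at (540,185). Handing in.

```bash
python3 -c "
from plant import manip
print(manip.job_done())"
```

```text
the job is handed in; nothing more can be done
None
```

I posted the larger ring through the slot and it dropped inside the reject box; the setting ring still stands in the V-rail, and I handed the job in after about 18 s of robot time with a peak reported push of about 16 N.

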